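# Step the candles down the sideboard

## Task

Dress the sideboard: stand the four pillar candles upright in the four black dishes on the oak board, one flat inside each rim, so that they step down in height along the row from the tallest, in the dish next to the lantern, to the shortest, in the dish next to the pineapple. Set each candle down gently rather than dropping it, knock none over, and leave the lantern and the pineapple where they stand.

Things in the scene. Friction and masses are not known exactly. Their poses are not given: they have to be found in the camera images.
- candle_tall: the tallest of the four ivory wax pillar candles: a plain upright cylinder 50 mm in diameter and 150 mm high (a thin wick on top adds 9 mm and gives no resistance). About 265 g. Origin at the centre of its underside, z up along the candle. It starts standing on the sideboard top.
- candle_mid: the second tallest of the four ivory wax pillar candles: a plain upright cylinder 50 mm in diameter and 120 mm high (a thin wick on top adds 9 mm and gives no resistance). About 212 g. Origin at the centre of its underside, z up along the candle. It starts standing on the sideboard top.
- candle_low: the third tallest of the four ivory wax pillar candles: a plain upright cylinder 50 mm in diameter and 90 mm high (a thin wick on top adds 9 mm and gives no resistance). About 159 g. Origin at the centre of its underside, z up along the candle. It starts standing on the sideboard top.
- candle_short: the shortest of the four ivory wax pillar candles: a plain upright cylinder 50 mm in diameter and 60 mm high (a thin wick on top adds 9 mm and gives no resistance). About 106 g. Origin at the centre of its underside, z up along the candle. It starts standing on the sideboard top.
- dish_a: one of four identical round black steel dishes, fixed in a straight row at 92 mm centres on an oak board (105 x 400 mm, 15 mm thick). 78 mm across, flat floor inside 67 mm across. Origin: centre of its underside, 15 mm above the sideboard top; inner floor 4 mm and rim 11 mm above the origin. The letters are shuffled along the row.
- dish_b: one of four identical round black steel dishes, fixed in a straight row at 92 mm centres on an oak board (105 x 400 mm, 15 mm thick). 78 mm across, flat floor inside 67 mm across. Origin: centre of its underside, 15 mm above the sideboard top; inner floor 4 mm and rim 11 mm above the origin. The letters are shuffled along the row.
- dish_c: one of four identical round black steel dishes, fixed in a straight row at 92 mm centres on an oak board (105 x 400 mm, 15 mm thick). 78 mm across, flat floor inside 67 mm across. Origin: centre of its underside, 15 mm above the sideboard top; inner floor 4 mm and rim 11 mm above the origin. The letters are shuffled along the row.
- dish_d: one of four identical round black steel dishes, fixed in a straight row at 92 mm centres on an oak board (105 x 400 mm, 15 mm thick). 78 mm across, flat floor inside 67 mm across. Origin: centre of its underside, 15 mm above the sideboard top; inner floor 4 mm and rim 11 mm above the origin. The letters are shuffled along the row.
- lantern: small square zinc lantern with glass sides and a leather strap handle, 102 mm square at the roof, 150 mm high (190 mm with the strap), 0.75 kg, standing loose off one end of the row, its centre about 145 mm beyond the last dish's centre. Origin at the centre of its underside, z up. It marks the tall end.
- pineapple: yellow ceramic pineapple ornament, 85 mm across the body, leaves spreading to about 110 mm, 190 mm high, 0.65 kg, standing loose off the other end of the row, its centre about 145 mm beyond the last dish's centre. Origin at the centre of its underside, z up.
There are look-alikes about, which are no part of the job. What is shaped like the candle_low but turquoise is not meant.

How it is judged:
By the outcome, as a careful person would: the job done as asked, in the order asked, and still so for the second after the job is handed in, with the robot touching nothing.
It also fails if it takes over 96 s, if anything falls off the work surface, if the arm or the gripper's body presses on something with over 40 N, if the wrist force passes 120 N, or if a joint passes its speed limit or range.

## Robot

A 6-joint arm with a two-finger parallel gripper is mounted at the origin on the work surface. World frame = base frame: x ahead of the robot, y to its left, z up, the work surface at z = 0. Lengths are in m, angles in rad, forces in N, time in s.
With the tool pointing down it reaches from about 0.25 to 0.775 m from the base axis. Payload 4 kg.
Tool frame: the origin (TCP) lies between the finger pads; the fingertips stand 11 mm ahead of it and the grasp point (between the pads) lies 8 mm behind it (ctrl.tip_extent is the distance from the TCP to the fingertips, in m); z points along the fingers, y is the line along which they close (so a half turn about z gives the same grasp; the last joint's range is limited). The gripper opens to 94 mm and grips with 3 to 60 N. Pads are 16 mm wide; open, the fingers measure 119 mm over their backs; the gripper's body (75 mm by 177 mm) begins 78 mm behind the grasp point.
Start: joints at [-1.444, 0.087, 1.371, -0, 1.684, -0.103], TCP at [0.125, -0.536, 0.217] pointing down, gripper open.
Joint ranges: [-3.1, 3.1], [-0.76, 2.03], [0.27, 2.55], [-1.08, 4.22], [0.17, 2.65], [-2.57, 2.57]. Speed limits (rad/s): [2.79, 2.79, 3.14, 3.14, 3.14, 3.14].

## Interface

Orientations are given as a 3x3 rotation matrix whose columns are the frame's x, y, z axes.
In Python, from bench import ctrl gives the robot as it stands. Calls block until the motion is done:
- ctrl.goto(position, orientation): joint-space move of the TCP to a pose.
- ctrl.move_linear(position, attitude=None, max_speed=0.15, contact_N=None): straight line of the TCP; attitude=None keeps the orientation; max_speed is the mean speed in m/s. With contact_N (N) it stops when the force on the tool has changed by that much, and returns True; else False.
- ctrl.set_joints(angles): joint-space move.
- ctrl.set_gripper(opening, newtons=None): opening from 0.0 (shut) to 1.0 (fully open); newtons is the grip in N (None keeps the last); returns when the fingers have stopped.
- ctrl.hold(seconds).
- ctrl.ik(position, orientation): joint angles nearest the present ones, or None.
- ctrl.grab_frame(name): name is "side" or "top" or "wrist"; returns the picture (384x512x3 uint8, red, green, blue); there is no depth.
- ctrl.calibration(name): a dict with "fx", "fy", "cx", "cy" (pixels), "world_from_camera" (4x4, takes a point from camera to world coordinates); the wrist camera has in their place "T_tool_cam" (4x4, takes a point from camera to tool coordinates, whose origin is the TCP and whose axes are the flange's). Camera axes: x right, y down, z forward; pixel columns grow to the right and rows downward; lengths in m; the calibration is good to about 2 mm. A picture is of the moment at which its call begins: read the wrist's pose just before it. calibration takes no time and is no camera call.
A pose or a line that the arm cannot do raises ctrl.PlanningError and nothing moves.
- ctrl.sign_off(): hands the job in; it is judged then, once.
Readings, each from a call of its own:
- ctrl.current_t(): time.
- ctrl.current_joint_pos(): joint angles.
- ctrl.current_dq(): joint speeds.
- ctrl.current_joint_efforts(): joint torques, N m.
- ctrl.current_position(): TCP position.
- ctrl.current_eef_rot(): TCP orientation.
- ctrl.current_ft_force(): force on the tool from outside, world axes, zero at the start.
- ctrl.current_torque(): the same for the moment, N m.
- ctrl.current_opening(): opening from 0.0 (shut) to 1.0 (fully open).
- ctrl.current_grip_force(): force on a finger pad.
Only numpy, scipy, OpenCV 4.12 (cv2) and the standard library are available. Lean on these libraries where they do the work, as an engineer would, in place of code of your own. Each camera call takes 0.05 s, during which the arm holds its last target. There are 200 camera calls.

## Working session

There is one attempt and no reset: what is moved stays moved. The work goes in short steps, each a Python script; the robot and the scene stay as the last script left them, time stands still between calls to the robot, and variables do not carry over. Pictures are saved under pics/ and viewed, at most 14 in all, crops included, and the job is handed in when it is done.

```bash
mkdir -p pics; ls
python3 - <<'E'
from bench import ctrl
import cv2, numpy as np
np.set_printoptions(precision=3,suppress=True)
for n in ("top","side"):
    cv2.imwrite(f"pics/{n}0.png",cv2.resize(ctrl.grab_frame(n)[:,:,::-1],None,fx=1.5,fy=1.5))
    cv2.imwrite(f"pics/{n}_raw.png",ctrl.grab_frame(n)[:,:,::-1])
    print(n,ctrl.calibration(n))
print(ctrl.calibration("wrist"),ctrl.current_t(),ctrl.current_eef_rot(),ctrl.tip_extent)
E
```

```text
pics
top {'fx': 437.47498864855476, 'fy': 437.47498864855476, 'cx': 261.80773664136956, 'cy': 187.14381727425697, 'world_from_camera': array([[ 0.026, -0.997,  0.072,  0.403],
       [-0.999, -0.029, -0.032,  0.014],
       [ 0.034, -0.071, -0.997,  1.12 ],
       [ 0.   ,  0.   ,  0.   ,  1.   ]])}
side {'fx': 430.1038457185778, 'fy': 430.1038457185778, 'cx': 256.76248496669217, 'cy': 194.5665514607581, 'world_from_camera': array([[-0.991, -0.102,  0.091,  0.375],
       [-0.135,  0.655, -0.743,  0.882],
       [ 0.016, -0.749, -0.663,  0.84 ],
       [ 0.   ,  0.   ,  0.   ,  1.   ]])}
{'fx': 276.9556843114838, 'fy': 276.9556843114838, 'cx': 255.3298344357559, 'cy': 189.93995869819446, 'T_tool_cam': array([[-0.   , -0.958, -0.286,  0.083],
       [ 1.   , -0.   ,  0.   ,  0.001],
       [-0.   , -0.286,  0.958, -0.17 ],
       [ 0.   ,  0.   ,  0.   ,  1.   ]])} 0.2 [[ 0.974  0.228 -0.   ]
 [ 0.228 -0.974  0.001]
 [ 0.    -0.001 -1.   ]] 0.011
```

View pics/top0.png

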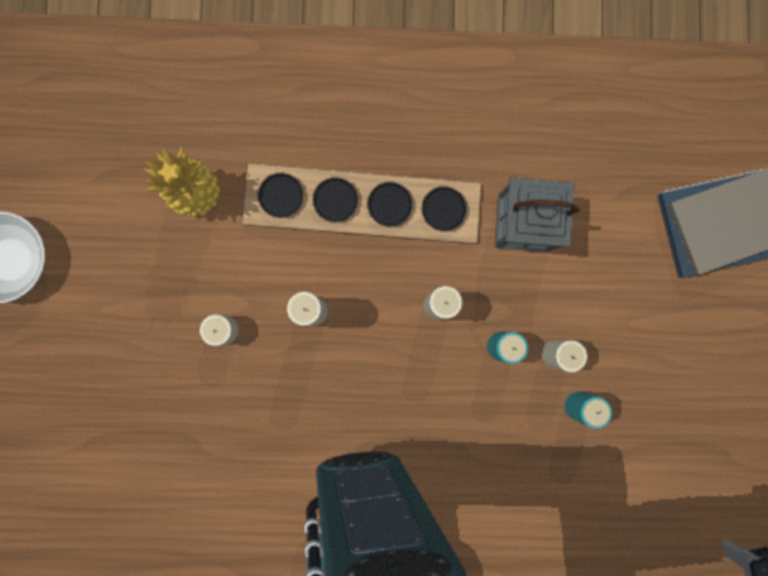

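View pics/side0.png

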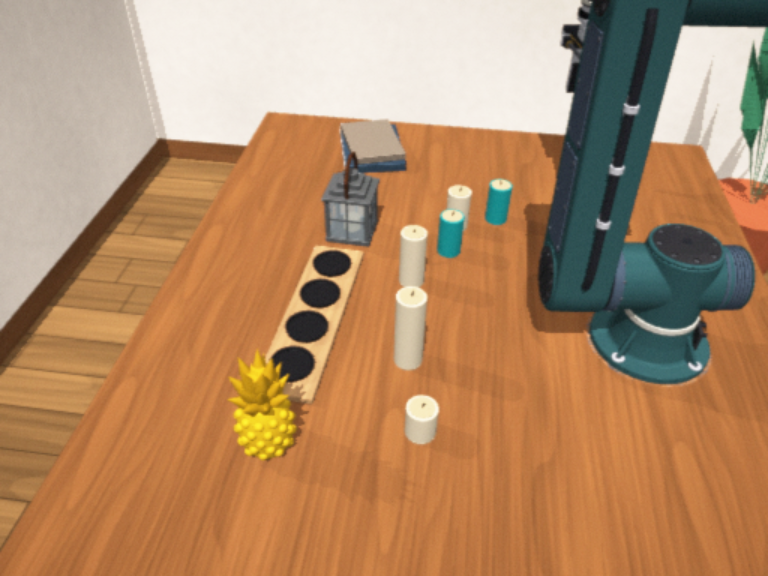

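The top view (1.5× pixels) shows four ivory candle tops at (216,331), (305,310), (445,303) and (571,356). Two turquoise look-alikes stand at (512,348) and (596,412). The dishes are at (281,195), (335,200), (390,204) and (444,208), with the lantern at right (538,213) and the pineapple at left (185,185). The side view shows ivory candles at (421,420) short, (410,328) tall, (413,257) second and (459,205) third, plus turquoise ones at (451,233) and (499,202).

Next I'll measure them.

```bash
cat > vis.py <<'E'
import numpy as np, cv2
from bench import ctrl
np.set_printoptions(precision=4,suppress=True)
def ray(n,u,v):
    c=ctrl.calibration(n); T=c["world_from_camera"]
    return T[:3,3], T[:3,:3]@np.array([(u-c["cx"])/c["fx"],(v-c["cy"])/c["fy"],1.])
def onplane(n,u,v,z):
    o,d=ray(n,u,v); return o+d*(z-o[2])/d[2]
def tri(a,b):
    (o1,d1),(o2,d2)=ray("top",*a),ray("side",*b)
    s=np.linalg.lstsq(np.c_[d1,-d2],o2-o1,rcond=None)[0]
    p,q=o1+s[0]*d1,o2+s[1]*d2
    return (p+q)/2,np.linalg.norm(p-q)
def blobs(mask,amin,amax):
    n,l,st,c=cv2.connectedComponentsWithStats(mask.astype(np.uint8))
    return [(c[i],st[i]) for i in range(1,n) if amin<st[i,4]<amax]
E
python3 - <<'E'
from vis import *
t=cv2.imread("pics/top_raw.png"); s=cv2.imread("pics/side_raw.png")
ht=cv2.cvtColor(t,cv2.COLOR_BGR2HSV).astype(int); hs=cv2.cvtColor(s,cv2.COLOR_BGR2HSV).astype(int)
for p in [(144,221),(203,206),(297,202),(381,237),(362,237)]: print("toppix",ht[p[1],p[0]+6], ht[p[1],p[0]-14])
for p in [(281,270),(273,194),(275,156),(306,128)]: print("sidepix",hs[p[1],p[0]-4],hs[p[1]+16,p[0]])
print("ivory top"); 
for c,st in blobs((ht[...,2]>200)&(ht[...,1]<90)&(ht[...,0]<40),100,2000): print(c,st)
print("ivory side");
for c,st in blobs((hs[...,2]>190)&(hs[...,1]<90)&(hs[...,0]<40)&(np.arange(384)[:,None]>110),50,3000): print(c,st)
print("dishes")
for c,st in blobs((ht[...,2]<50)&(np.arange(384)[:,None]<170),300,2000): print(c,st,onplane("top",*c,.022))
E
```

```text
toppix [ 22  51 205] [ 13 121 143]
toppix [ 22  53 206] [ 14 127 142]
toppix [ 22  54 202] [ 25  35 133]
toppix [ 22  54 197] [ 24  29 130]
toppix [ 22  36 129] [ 76  48 177]
sidepix [ 24  55 248] [ 19  54 214]
sidepix [ 23  51 248] [ 19  48 216]
sidepix [ 23  56 248] [ 19  53 216]
sidepix [ 23  56 247] [ 23  53 248]
ivory top
[296.5533 201.06  ] [287 191  20  21 300]
[201.8947 205.3626] [192 195  21  22 342]
[142.9553 219.7595] [133 210  20  20 291]
[341.1757 231.1622] [334 224  16  16 148]
[379.7236 237.4065] [371 228  20  20 123]
ivory side
[492.4846 114.5615] [474 111  37  10 260]
[333.5738 122.541 ] [328 120  12   6  61]
[304.5211 134.419 ] [295 124  20  23 284]
[273.0021 198.3769] [ 263  150   22   97 1417]
[444.2745 218.3333] [423 211  43  12 102]
[280.304  278.3901] [270 263  23  33 546]
dishes
[260.2391 134.3106] [246 122  28  28 322] [ 0.6162 -0.0139  0.022 ]
[295.9688 138.1719] [282 125  29  28 384] [ 0.6092 -0.1051  0.022 ]
```

Run:
```python
from vis import *
t=cv2.imread("pics/top_raw.png"); s=cv2.imread("pics/side_raw.png")
ht=cv2.cvtColor(t,cv2.COLOR_BGR2HSV).astype(int); hs=cv2.cvtColor(s,cv2.COLOR_BGR2HSV).astype(int)
def fit(mask,amin,amax):
    out=[]
    for k in cv2.findContours(mask.astype(np.uint8),cv2.RETR_EXTERNAL,cv2.CHAIN_APPROX_NONE)[0]:
        if amin<cv2.contourArea(k)<amax: out.append(cv2.fitEllipse(cv2.convexHull(k)))
    return out
T=fit((ht[...,2]>180)&(ht[...,1]<90)&(ht[...,0]<40),100,2000)
S=fit((hs[...,2]>228)&(hs[...,1]<90)&(hs[...,0]<40)&(np.arange(384)[:,None]>110)&(np.arange(512)[None]<345),40,3000)
for e in T: print("T",np.array(e[0]),e[1])
for e in S: print("S",np.array(e[0]),e[1])
for a in T:
  for b in S:
    p,d=tri(a[0],b[0])
    if d<.012: print(np.array(a[0]),np.array(b[0]),p,d)
print("dishes")
for e in fit((ht[...,2]<62)&(np.arange(384)[:,None]<170)&(np.arange(512)[None]<325),250,2000): print(e,onplane("top",*e[0],.026))
```

```text
T [397.3   274.862] (15.886670112609863, 16.337135314941406)
T [380.3534 237.1   ] (19.68500328063965, 20.34529685974121)
T [341.1544 231.5138] (16.049182891845703, 16.28630828857422)
T [142.8855 219.6156] (19.852619171142578, 20.403284072875977)
T [201.884  205.2895] (21.501676559448242, 22.243589401245117)
T [296.5466 201.0334] (20.764713287353516, 20.83635139465332)
S [281.1736 271.6926] (17.35018539428711, 21.70030403137207)
S [273.9689 197.496 ] (14.077397346496582, 20.379024505615234)
S [275.5 155. ] (10.50394344329834, 17.13817024230957)
S [300.892 143.251] (6.6549296379089355, 12.392204284667969)
S [306.3802 127.4115] (8.34168815612793, 15.356118202209473)
[380.3534 237.1   ] [306.3802 127.4115] [ 0.3657 -0.302   0.0919] 0.002128715748864571
[341.1544 231.5138] [300.892 143.251] [ 0.3772 -0.2084  0.0935] 0.0007868445947740941
[142.8855 219.6156] [281.1736 271.6926] [0.3921 0.2624 0.0609] 0.0019449415855692627
[201.884  205.2895] [273.9689 197.496 ] [0.428  0.1138 0.1511] 0.0014733026364288373
[201.884  205.2895] [275.5 155. ] [0.4279 0.1019 0.2681] 0.0044964596427118815
[296.5466 201.0334] [273.9689 197.496 ] [ 0.4479 -0.1189 -0.0575] 0.009717771309328124
[296.5466 201.0334] [275.5 155. ] [ 0.4447 -0.0987  0.1212] 0.0009623174080704628
dishes
((295.80340576171875, 138.75486755371094), (27.996105194091797, 28.83348274230957), 122.79278564453125) [ 0.607  -0.1043  0.026 ]
((259.69219970703125, 135.7314453125), (28.176382064819336, 28.80453872680664), 125.4568862915039) [ 0.6117 -0.0125  0.026 ]
((223.2770233154297, 132.79739379882812), (28.28723907470703, 28.86723518371582), 106.39188385009766) [0.6162 0.0795 0.026 ]
((186.71839904785156, 129.76483154296875), (28.32915496826172, 29.36038589477539), 100.90464782714844) [0.6209 0.1715 0.026 ]
```

The triangulated tops give heights of 151, 121, 92 and 61 mm with ray gaps under 3 mm, and the dish spacing measures 92 mm. All of that agrees with the sizes given.

Possible mix-ups in the top view (1.5× pixels):
- **candle_low:** ivory at (571,356), against turquoise at (512,348) and (596,412). I choose the ivory one.
- **candle_tall:** (305,310)
- **candle_mid:** (445,303)
- **candle_short:** (216,331)

I'll check the choice of candle_low in a crop and check IK before moving.

```bash
cat > job.py <<'E'
from vis import *
# name: (xy, grasp height above underside, dish xy, pick closing angle or None)
D=np.array([[.607,-.1043],[.6117,-.0125],[.6162,.0795],[.6209,.1715]])
row=(D[3]-D[0])/np.linalg.norm(D[3]-D[0]); PERP=np.arctan2(row[1],row[0])-np.pi/2
J={"low":((.3657,-.302),.050,D[2],np.radians(143)),"short":((.3921,.2624),.038,D[3],PERP),
   "mid":((.4447,-.0987),.070,D[1],PERP),"tall":((.428,.1138),.085,D[0],PERP)}
H=.30
def R(a):  # tool y (closing) along angle a, z down
    y=np.array([np.cos(a),np.sin(a),0]); z=np.array([0,0,-1.]); return np.c_[np.cross(y,z),y,z]
def best(xy,a,z=H):
    o=[]
    for k in (a,a+np.pi):
        q=ctrl.ik(np.r_[xy,z],R(k))
        if q is not None: o.append((np.abs(np.asarray(q)-ctrl.current_joint_pos()).max(),k,np.asarray(q)))
    return min(o,key=lambda t:t[0])
E
python3 - <<'E'
from job import *
s=cv2.imread("pics/side_raw.png")[105:180,250:360]
cv2.imwrite("pics/crop_low.png",cv2.resize(s,None,fx=5,fy=5,interpolation=cv2.INTER_CUBIC))
for e in [(397.3,274.9),(341.15,231.5)]: print("teal",onplane("top",*e,.09))
for n,(xy,g,d,a) in J.items():
    for p,z,k in [(xy,H,a),(xy,g-.008,a),(d,H,PERP),(d,.019+g-.008,PERP)]:
        print(n,z,[(round(np.degrees(b)),ctrl.ik(np.r_[p,z],R(b)) if ctrl.ik(np.r_[p,z],R(b)) is None else np.round(ctrl.ik(np.r_[p,z],R(b)),2)) for b in (k,k+np.pi)])
E
```

```text
teal [ 0.2792 -0.3434  0.09  ]
teal [ 0.3775 -0.2091  0.09  ]
low 0.3 [(143, None), (323, array([-0.81, -0.08,  1.38, -0.  ,  1.85, -0.16]))]
low 0.042 [(143, None), (323, array([-0.81,  0.02,  1.79, -0.  ,  1.32, -0.16]))]
low 0.3 [(-3, array([ 0.04,  0.25,  1.02, -0.  ,  1.87,  0.09])), (177, None)]
low 0.061000000000000006 [(-3, array([ 0.04,  0.32,  1.41, -0.  ,  1.41,  0.09])), (177, None)]
short 0.3 [(-3, array([ 0.47, -0.09,  1.38, -0.  ,  1.85,  0.52])), (177, None)]
short 0.03 [(-3, array([ 0.47,  0.03,  1.81, -0.  ,  1.3 ,  0.52])), (177, None)]
short 0.3 [(-3, array([ 0.18,  0.31,  0.95, -0.  ,  1.89,  0.23])), (177, None)]
short 0.048999999999999995 [(-3, array([ 0.18,  0.38,  1.36, -0.  ,  1.41,  0.23])), (177, None)]
mid 0.3 [(-3, array([-0.34, -0.13,  1.42, -0.  ,  1.85, -0.29])), (177, None)]
mid 0.062000000000000006 [(-3, array([-0.34, -0.04,  1.81, -0.  ,  1.37, -0.29])), (177, None)]
mid 0.3 [(-3, array([-0.11,  0.23,  1.05, -0.  ,  1.87, -0.06])), (177, None)]
mid 0.08100000000000002 [(-3, array([-0.11,  0.28,  1.41, -0.  ,  1.44, -0.06])), (177, None)]
tall 0.3 [(-3, array([ 0.13, -0.15,  1.44, -0.  ,  1.85,  0.18])), (177, None)]
tall 0.07700000000000001 [(-3, array([ 0.13, -0.08,  1.82, -0.  ,  1.4 ,  0.18])), (177, None)]
tall 0.3 [(-3, array([-0.26,  0.24,  1.03, -0.  ,  1.87, -0.21])), (177, None)]
tall 0.096 [(-3, array([-0.26,  0.28,  1.38, -0.  ,  1.47, -0.21])), (177, None)]
```

View pics/crop_low.png

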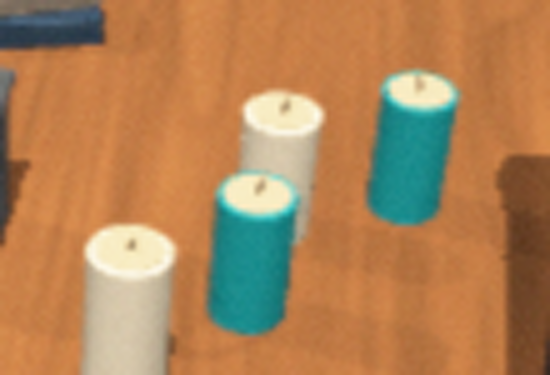

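The crop confirms it: the ivory candle at crop (283,165) stands between two turquoise-sided ones at (253,250) and (415,150). It is the target. Picking candle_low first.

```bash
sed -i 's/"short":((.3921,.2624),.038/"short":((.3921,.2624),.045/; s/np.radians(143)/np.radians(323-360)/' job.py
cat >> job.py <<'E'
def pick(n):
    xy,g,d,a=J[n]; z=g-.008
    ctrl.goto(np.r_[xy,H],R(a)) if n=="low" else ctrl.move_linear(np.r_[xy,H],R(a),.3)
    ctrl.set_gripper(1.0,15)
    ctrl.move_linear(np.r_[xy,z],None,.12)
    ctrl.set_gripper(.0,15)
    print(n,"grip mm",94*ctrl.current_opening(),"N",ctrl.current_grip_force(),"pos",ctrl.current_position(),"want z",z)
    ctrl.move_linear(np.r_[xy,H],None,.15)
    print("lifted: mm",94*ctrl.current_opening(),"ft",ctrl.current_ft_force(),"t",ctrl.current_t())
def place(n):
    xy,g,d,a=J[n]; z=.019+g-.008
    ctrl.move_linear(np.r_[d,H],R(PERP),.25); 
    ctrl.move_linear(np.r_[d,z+.012],None,.15); ctrl.hold(.3)
    print("over dish",ctrl.current_position()-np.r_[d,z])
    c=ctrl.move_linear(np.r_[d,z-.004],None,.015,contact_N=3)
    print("contact",c,"dz mm",1e3*(ctrl.current_position()[2]-z),"ft",ctrl.current_ft_force(),"t",ctrl.current_t())
    return c
def release(n):
    d=J[n][2]
    ctrl.set_gripper(1.0); ctrl.hold(.2)
    ctrl.move_linear(np.r_[d,H],None,.15); print("t",ctrl.current_t())
def snap(cam,name,fx=1.5):
    cv2.imwrite(f"pics/{name}.png",cv2.resize(ctrl.grab_frame(cam)[:,:,::-1],None,fx=fx,fy=fx))
E
python3 - <<'E'
from job import *
pick("low"); snap("side","s_low"); snap("wrist","w_low")
E
```

```text
low grip mm 49.85983920205833 N 14.999124705791473 pos [ 0.3658 -0.3021  0.042 ] want z 0.042
lifted: mm 49.52305452536323 ft [ 0.4182 -0.1775 -2.1274] t 6.6333
```

View pics/s_low.png

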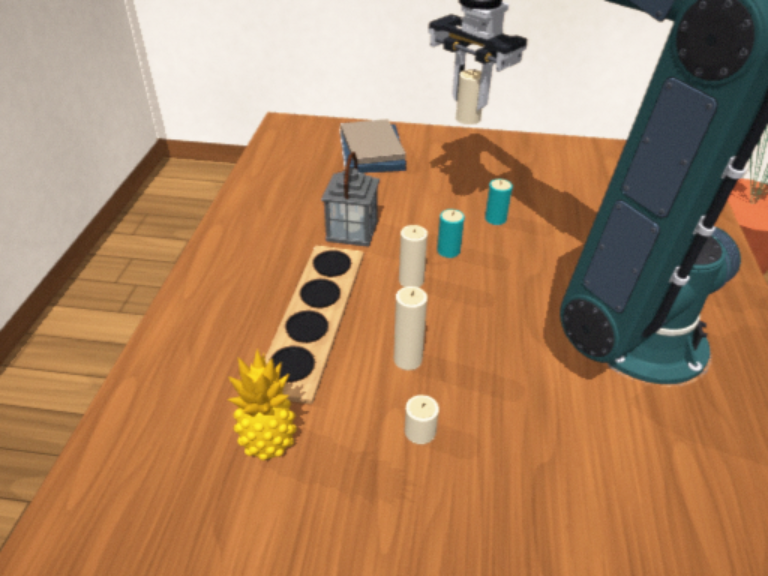

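The ivory low candle hangs upright in the fingers at (469,97), and the two turquoise ones are undisturbed at (451,233) and (499,202). Placing it.

Run:
```python
from job import *
if place("low"): release("low"); snap("side","s_low2"); snap("wrist","w_low2")
```

```text
over dish [0.0002 0.     0.0124]
contact True dz mm -0.02565651175042566 ft [-0.0059  0.0241  3.7563] t 11.4417
t 14.2333
```

View pics/w_low2.png

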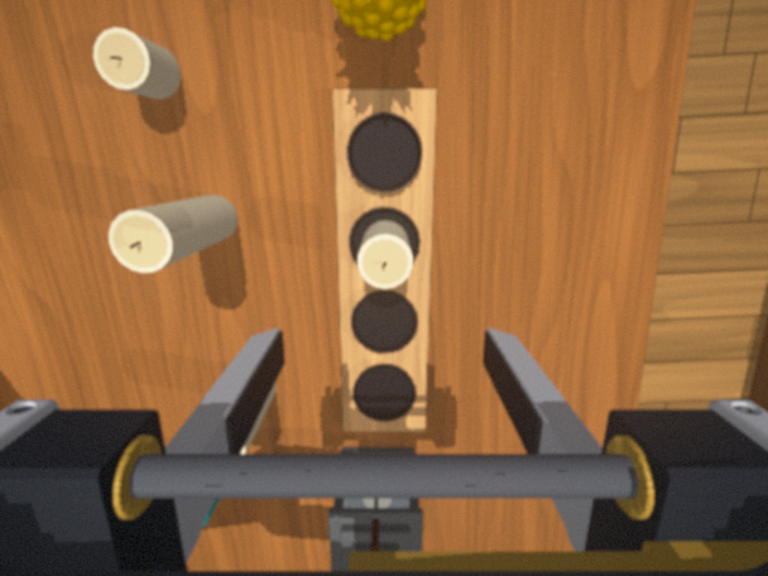

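Run:
```python
from job import *
pick("short")
if ctrl.current_opening()*94>45 and place("short"): release("short"); snap("side","s_short2"); snap("wrist","w_short2")
```

```text
short grip mm 49.8677077467883 N 15.00004068017006 pos [0.3921 0.2624 0.037 ] want z 0.037
lifted: mm 49.61514726457977 ft [ 0.81   -0.1918 -0.7391] t 20.6583
over dish [0.0002 0.     0.0124]
contact True dz mm -0.0715575009274036 ft [-0.2417  0.298   3.8702] t 24.5583
t 27.375
```

The low candle stands upright at (385,255) in the second dish from the pineapple, inside the rim at (385,240). The short candle made contact at floor height too. Now mid and tall.

Run:
```python
from job import *
for n in ("mid","tall"):
    pick(n)
    if not(ctrl.current_opening()*94>45 and place(n)): print("STOP"); break
    if abs(ctrl.current_position()[2]-(.019+J[n][1]-.008))>.003: print("STOP z"); break
    release(n)
snap("side","s_end"); snap("wrist","w_end")
```

```text
mid grip mm 50.16926161927045 N 14.999455511569977 pos [ 0.4445 -0.0987  0.0619] want z 0.062000000000000006
lifted: mm 50.05203581219079 ft [-0.2348 -0.0055 -2.4884] t 33.5333
over dish [0.0002 0.     0.0125]
contact True dz mm -0.052338979343494185 ft [-0.1049  0.4901  5.2585] t 37.0333
t 39.6917
tall grip mm 49.73545645073319 N 14.992766976356506 pos [0.4279 0.1138 0.0769] want z 0.07700000000000001
lifted: mm 49.9295359156137 ft [-0.2292  0.8644 -2.2629] t 45.1917
over dish [ 0.0002 -0.0001  0.0125]
contact True dz mm -0.04914357651157608 ft [-0.1893  0.5086  4.6283] t 48.9667
t 51.525
```

View pics/s_end.png

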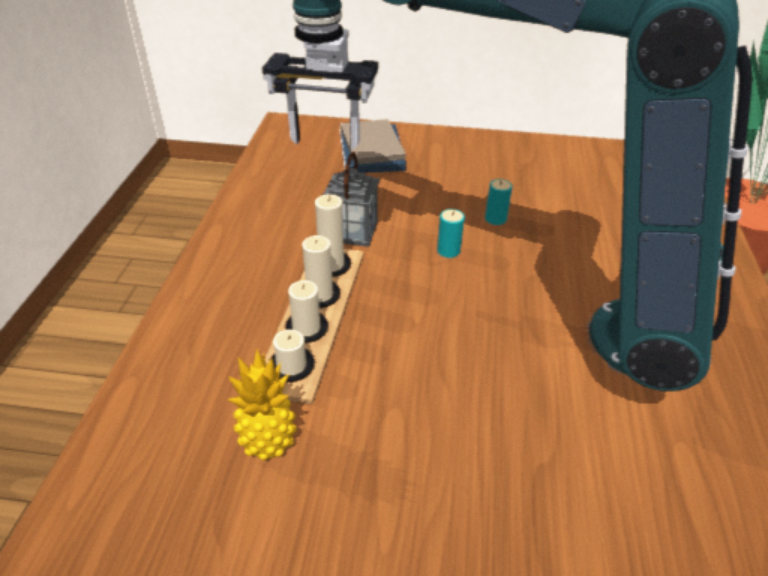

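View pics/w_end.png

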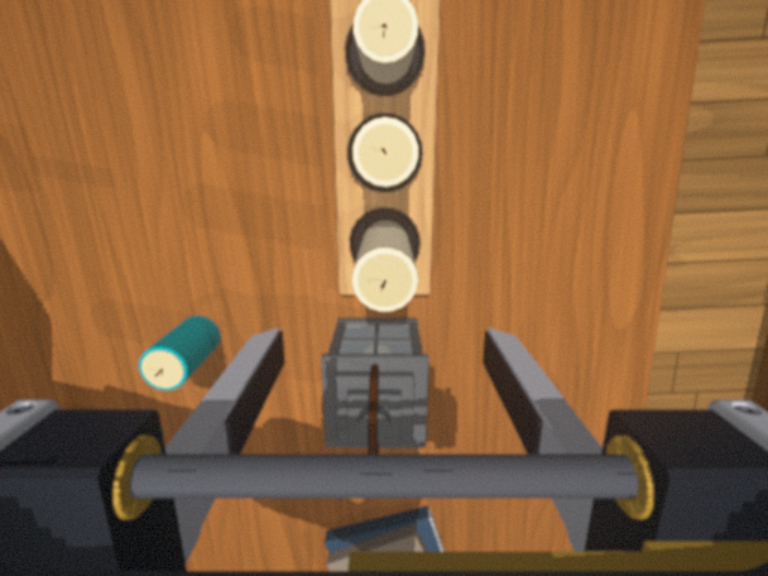

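All four candles stand upright in their dishes. In the side view they step down from (329,235) by the lantern, through (317,270) and (304,310), to (290,355) by the pineapple. The wrist view shows them centred at (385,150) and its neighbours, and each touched down within 0.1 mm of floor height. The lantern and pineapple are where they started.

```bash
python3 -c "
from bench import ctrl
print(ctrl.sign_off(), ctrl.current_t())"
```

```text
the job is handed in; nothing more can be done
the job is handed in; nothing more can be done
```

The job is handed in: all four candles stand upright in their dishes, stepping down from the tallest by the lantern to the shortest by the pineapple, none knocked over, lantern and pineapple unmoved, in about 52 s.

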